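Clamp the chocolate tray, fill its rows and punch the date

TASK

Load the empty black tray into the filling jig: push the sprung orange jaw back with the tray's long edge, lower the tray flat on the bed between the two red marks and let go, so that the jaw holds it tight against the blue stop. Then set every chocolate from the white mat upright in the tray, each centred on a printed disc, dark round ones in the gold-lined row and pink square ones in the white-lined row. When all are in, drive the date punch's pin fully down with the mallet, and lay the mallet back with its head in the middle of the blue pad; leave the other things on the table where they are.

Things in the scene. Friction and masses are not known exactly. Their poses are not given: they have to be found in the camera images.
- jig: filling jig, fixed: aluminium bed 170 mm wide (y), its top 12 mm above the origin. Origin on the table under where the tray's centre belongs; x points from the blue front stop to the orange sprung jaw. Stop: 140 mm long, 12 mm thick, top 8 mm above the bed, inner face at x = -67 mm. Red marks at y = +-79 mm on the bed show the tray's ends
- jaw (a joint): travel of the sprung jaw along the jig's +x, m: 0 shut (face at jig x = 55 mm, 122 mm from the stop), 0.012 with the 134 mm wide tray against the stop, 0.030 fully back. Spring force 3 N when shut, 6 N at 0.012, 10.5 N at 0.030
- jaw_face (a point): middle of the top edge of the jaw's upright face, which looks to jig -x. The orange jaw is 140 mm long, 14 mm thick, its top 20 mm above the bed, 12 mm higher than the stop, so the tray's long edge can push it back while the tray is held just above the stop
- tray: loose black tray, 152 (x) x 134 (y) x 12 mm, 0.2 kg; origin: centre of its underside. Floor 3 mm; rim (18 mm wide on long sides, 10 on short) and centre rib rise to 12 mm. The rib, 14 mm wide along x through the centre, is the handle, gripped from above. Gold-lined row on the +y side, white on -y, 42 mm wide, three discs each. Goes in either way round, long edges to stop and jaw
- punch_stand: green date punch on a 60 x 60 mm foot, fixed; head block's top is 80 mm above the table. Origin under the foot's centre
- punch_pin (a joint): how far the punch's steel pin is pressed down, m: 0 up, 0.011 fully down. Sprung: 2 N to start, 7 N fully down; it comes up again by itself
- punch_top (a point): centre of the top of the pin's cap (26 mm wide, 8 mm thick), 100 mm above the table when up
- pad: blue square pad 90 x 90 x 3 mm, fixed; the mallet's head lies on it; origin at the centre of its underside
- mallet: mallet, 0.32 kg: black cubic rubber head of 50 mm; round wooden handle 22 mm thick, 125 mm long, leaving the head along the mallet's -x at half its height, so it lies level on any of four faces. Origin: centre of the head's lower face as at the start
- mallet_head (a point): centre of the mallet's cubic head, 25 mm from each of its faces
- mallet_grip (a point): on the handle's axis, 42 mm from the head's centre: where to grip it from above (centre of mass lies between this and the head's centre)
- gold_mid (a point): centre of the middle brown printed disc (28 mm) on the floor of the gold-lined row, axes as the tray's; the row's other two discs lie 44 mm from it along the tray's x, one each way
- white_mid (a point): centre of the middle pink printed disc (28 mm) on the floor of the white-lined row, axes as the tray's; the row's other two discs lie 44 mm from it along the tray's x, one each way
- dark0: round dark chocolate, 32 mm wide, 22 mm tall, 20 g, gold spot on top; origin at the centre of its underside; some are absent
- ruby0: square pink ruby chocolate, 30 x 30 mm (sides along its x and y), 22 mm tall, 20 g; origin at the centre of its underside; some are absent
- dark1: round dark chocolate, 32 mm wide, 22 mm tall, 20 g, gold spot on top; origin at the centre of its underside; some are absent
- ruby1: square pink ruby chocolate, 30 x 30 mm (sides along its x and y), 22 mm tall, 20 g; origin at the centre of its underside; some are absent
- dark2: round dark chocolate, 32 mm wide, 22 mm tall, 20 g, gold spot on top; origin at the centre of its underside; some are absent
- ruby2: square pink ruby chocolate, 30 x 30 mm (sides along its x and y), 22 mm tall, 20 g; origin at the centre of its underside; some are absent
- spray: amber spray bottle, 60 mm wide and 140 mm tall; a bystander, loose; origin at its underside
- dragees: small clear jar of dragees with a brass lid, 52 mm wide, 55 mm tall; a bystander, loose; origin at its underside
- rejects: white ceramic bowl, 110 mm wide, 40 mm tall; a bystander, loose; origin at its underside
- spatula: spatula lying on the table; a bystander, loose; origin at its underside
- papercups: paper cup, 50 mm wide, 45 mm tall; a bystander, loose; origin at its underside

How it is judged:
On the way, in this order (a step that is already met when the one before it is completed fails the run):
1. the tray lies flat in the jig, let go, held against the stop by the sprung jaw (x of tray in the frame of jig between -0.006 and 0.006 m and y of tray in the frame of jig between -0.015 and 0.015 m and z of tray in the frame of jig below 0.015 m and angle between the y axis of tray and the x axis of jig, either way round below 0.06 rad and angle between tray's own z axis and vertical below 0.05 rad and value of joint jaw between 0.007 and 0.017 m and contact force between the fingers and tray below 0.2 N), for 0.3 s.
2. every chocolate stands on a disc of its row, the tray still clamped (x of tray in the frame of jig between -0.006 and 0.006 m and y of tray in the frame of jig between -0.015 and 0.015 m and z of tray in the frame of jig below 0.015 m and angle between the y axis of tray and the x axis of jig, either way round below 0.06 rad and angle between tray's own z axis and vertical below 0.05 rad and value of joint jaw between 0.007 and 0.017 m and (x of dark0 in the frame of gold_mid between -0.052 and -0.036 m or x of dark0 in the frame of gold_mid between -0.008 and 0.008 m or x of dark0 in the frame of gold_mid between 0.036 and 0.052 m) and y of dark0 in the frame of gold_mid between -0.008 and 0.008 m and z of each of dark0, dark1, dark2 in the frame of gold_mid below 0.005 m and angle between each of dark0, ruby0, dark1, ruby1, dark2, ruby2's own z axis and vertical below 0.15 rad and (x of ruby0 in the frame of white_mid between -0.052 and -0.036 m or x of ruby0 in the frame of white_mid between -0.008 and 0.008 m or x of ruby0 in the frame of white_mid between 0.036 and 0.052 m) and y of ruby0 in the frame of white_mid between -0.008 and 0.008 m and z of each of ruby0, ruby1, ruby2 in the frame of white_mid below 0.005 m and (x of dark1 in the frame of gold_mid between -0.052 and -0.036 m or x of dark1 in the frame of gold_mid between -0.008 and 0.008 m or x of dark1 in the frame of gold_mid between 0.036 and 0.052 m) and y of dark1 in the frame of gold_mid between -0.008 and 0.008 m and (x of ruby1 in the frame of white_mid between -0.052 and -0.036 m or x of ruby1 in the frame of white_mid between -0.008 and 0.008 m or x of ruby1 in the frame of white_mid between 0.036 and 0.052 m) and y of ruby1 in the frame of white_mid between -0.008 and 0.008 m and (x of dark2 in the frame of gold_mid between -0.052 and -0.036 m or x of dark2 in the frame of gold_mid between -0.008 and 0.008 m or x of dark2 in the frame of gold_mid between 0.036 and 0.052 m) and y of dark2 in the frame of gold_mid between -0.008 and 0.008 m and (x of ruby2 in the frame of white_mid between -0.052 and -0.036 m or x of ruby2 in the frame of white_mid between -0.008 and 0.008 m or x of ruby2 in the frame of white_mid between 0.036 and 0.052 m) and y of ruby2 in the frame of white_mid between -0.008 and 0.008 m), for 0.2 s.
3. the punch's pin is driven fully down by the mallet (value of joint punch_pin above 0.009 m and contact force between mallet and punch_stand above 1 N), for 0.02 s.
At the end, for the whole second after the job is handed in: Tray flat in the jig, within 6 mm of its place at the stop and 15 mm of mid-marks, jaw squeezing it (joint 0.007-0.017); each chocolate present upright within 8 mm (in x and in y) of a disc of its row; mallet level, head centre within 35 mm of the pad's centre; all at rest (all of step 2 and horizontal distance between mallet_head and pad below 0.035 m and height (world z) of mallet_grip below 0.036 m and linear speed of each of mallet, tray, dark0, ruby0, dark1, ruby1, dark2, ruby2 below 0.02 m/s); the robot touches nothing.
It fails at once if the spray is moved more than 5 cm (distance of spray from where it was at the start of the episode above 0.05 m).
It fails at once if the dragees is moved more than 5 cm (distance of dragees from where it was at the start of the episode above 0.05 m).
It fails at once if the rejects is moved more than 5 cm (distance of rejects from where it was at the start of the episode above 0.05 m).
It fails at once if the spatula is moved more than 5 cm (distance of spatula from where it was at the start of the episode above 0.05 m).
It fails at once if the papercups is moved more than 5 cm (distance of papercups from where it was at the start of the episode above 0.05 m).
Of dark0, ruby0, dark1, ruby1, dark2, ruby2 only 4 to 6 are there at a start; the rules pass over those that are not, and their reading is None.
At some moment in a run one of dark0, ruby0, dark1, ruby1, dark2, ruby2 may be knocked a few centimetres aside while the robot is not near it.
Once in a run the grip may slacken for a moment while it holds something.
It also fails if it takes over 208 s, if anything falls off the work surface, if the arm or the gripper's body presses on something with over 40 N, if the wrist force passes 120 N, or if a joint passes its speed limit or range.

ROBOT

A 7-joint arm with a two-finger parallel gripper is mounted at the origin on the work surface. World frame = base frame: x ahead of the robot, y to its left, z up, the work surface at z = 0. Lengths are in m, angles in rad, forces in N, time in s.
With the tool pointing down it reaches from about 0.4 to 0.9 m from the base axis. Payload 5.6 kg.
Tool frame: the origin (TCP) lies midway between the tips of the shut fingers; the grasp point (between the pads) lies 19 mm behind it; z points along the fingers, y is the line along which they close (so a half turn about z gives the same grasp; the last joint's range is limited). The gripper opens to 92 mm and grips with 3 to 60 N. Pads are 20 mm wide; open, the fingers measure 128 mm over their backs; the gripper's body (75 mm by 189 mm) begins 69 mm behind the grasp point.
Start: joints at [1.175, 0.468, -0.012, 1.603, 0.006, 1.071, -0.056], TCP at [0.225, -0.61, 0.215] pointing down, gripper open.
Joint ranges: [-2.53, 2.53], [-0.31, 2.02], [-1.57, 1.55], [0.28, 2.44], [-1.29, 4.43], [0.15, 1.84], [-2.92, 2.92]. Speed limits (rad/s): [2.57, 2.57, 3.14, 3.14, 3.14, 3.14, 3.14].

INTERFACE

Orientations are given as a 3x3 rotation matrix whose columns are the frame's x, y, z axes.
In Python, from station import env, effector, solver, viewer, workorder, search_frame, tip_of gives the robot as it stands. Calls block until the motion is done:
- env.reach(position, orientation): joint-space move of the TCP to a pose.
- env.movel(position, frame=None, rate=0.15): straight line of the TCP; frame=None keeps the orientation; rate is the mean speed in m/s.
- env.goto_joints(angles): joint-space move.
- effector.release() and effector.grasp(squeeze=None): open the fingers fully, or close them until they stop; squeeze is the grip in N (None keeps the last).
- env.pause(seconds).
- solver.inverse_kinematics(position, orientation): joint angles nearest the present ones, or None.
- env.sense(): the state.
- viewer.read_camera(name): name is "scene" or "side" or "wrist"; returns (picture, depth): 420x560x3 uint8, red, green, blue; 420x560 float32, m along the optical axis (not along the pixel's ray), 0 where there is no reading.
- viewer.camera_info(name): a dict with "intrinsics" (3x3 intrinsics, pixels), "dist_coeffs" ([k1, k2, p1, p2, k3] as OpenCV has them; the pictures are not rectified), "eye" and "rotation" of the camera in the world; the wrist camera has in their place "T_tool_cam" (4x4, takes a point from camera to tool coordinates, whose origin is the TCP and whose axes are the flange's). Camera axes: x right, y up, looking along -z (the intrinsics and any distortion apply to the point x, -y, -z); pixel columns grow to the right and rows downward; lengths in m; the calibration is good to about 2 mm. A picture is of the moment at which its call begins: read the wrist's pose just before it. camera_info takes no time and is no camera call.
A pose or a line that the arm cannot do raises env.PlanningError and nothing moves.
- workorder.finish_job(): hands the job in; it is judged then, once.
Trained networks look in the newest picture that a camera, given by its name, has taken for a name from the list of things; names that differ only in an ending like _2 or _b are one class to them, and where a whole thing is asked for, a point or a joint stands for the part that bears it (a point fixed in the world has none). Each returns a list of dicts, best first, with "score" (0 to 1); they miss things now and then, are a little off and sometimes report something else, mostly with a low value. They report only what shows in the picture. A call takes as long as a camera call.
- search_frame(camera, name): "at" ([x, y, z] in m, in world coordinates, good to about 4 mm: the middle of the surface that is visible of it).
- tip_of(camera, name): "at" ([x, y, z] in m, in world coordinates, good to about 4 mm: a listed point, or the origin of a listed thing).
The state is a dict: "t": time; "joint_positions": joint angles; "joint_velocities": joint speeds; "tau": joint torques, N m; "ee_pos": TCP position; "tcp_rot": TCP orientation; "wrist_force": force on the tool from outside, world axes, zero at the start; "moment": the same for the moment, N m; "gripper_width": finger opening in m; "grasp_force": force on a finger pad.
Only numpy, scipy, OpenCV 4.12 (cv2) and the standard library are available. Lean on these libraries where they do the work, as an engineer would, in place of code of your own. Each camera call takes 0.05 s, during which the arm holds its last target. There are 200 camera calls.

## Working session

There is one attempt and no reset: what is moved stays moved. The work goes in short steps, each a Python script; the robot and the scene stay as the last script left them, time stands still between calls to the robot, and variables do not carry over. Pictures are saved under pics/ and viewed, at most 19 in all, crops included, and the job is handed in when it is done.

```bash
ls; mkdir -p pics; python3 - <<'E'
from station import env, effector, solver, viewer, workorder, search_frame, tip_of
import cv2, numpy as np
for c in ["scene","side"]:
    p,d=viewer.read_camera(c); cv2.imwrite(f"pics/{c}0.png",p[:,:,::-1])
    i=viewer.camera_info(c); print(c,np.round(i["eye"],3).tolist(),np.round(i["rotation"],2).tolist(),np.round(i["intrinsics"],1).tolist(),i["dist_coeffs"])
    for n in ["jig","jaw_face","tray","gold_mid","white_mid","punch_stand","punch_top","pad","mallet","mallet_head","mallet_grip","dark0","ruby0"]:
        print(n,[(np.round(r["at"],3).tolist(),round(r["score"],2)) for r in tip_of(c,n)])
print(env.sense())
print(viewer.camera_info("wrist"))
E
```

```text
pics
station.py
scene [1.084, -0.455, 0.963] [[0.71, -0.54, 0.45], [0.7, 0.56, -0.44], [-0.01, 0.63, 0.78]] [[501.1, 0.0, 278.6], [0.0, 501.1, 214.3], [0.0, 0.0, 1.0]] [-0.04483504  0.          0.          0.          0.        ]
jig [([0.524, -0.072, 0.0], 0.86)]
jaw_face [([0.581, -0.076, 0.03], 0.88)]
tray [([0.486, 0.223, 0.001], 0.55)]
gold_mid [([0.478, 0.252, -0.0], 0.93), ([0.777, -0.13, -0.0], 0.24)]
white_mid [([0.492, 0.196, -0.0], 0.56)]
punch_stand [([0.66, 0.208, 0.005], 0.83), ([0.507, -0.359, 0.003], 0.41)]
punch_top [([0.656, 0.205, 0.096], 0.65), ([0.363, -0.136, 0.001], 0.36)]
pad [([0.534, 0.365, 0.004], 0.58), ([0.493, 0.192, 0.003], 0.56), ([0.585, -0.368, 0.004], 0.44), ([0.364, -0.138, -0.0], 0.27)]
mallet [([0.535, 0.373, 0.005], 0.69)]
mallet_head []
mallet_grip [([0.503, 0.398, 0.031], 0.7)]
dark0 [([0.437, -0.352, 0.003], 0.68), ([0.44, -0.276, 0.004], 0.5)]
ruby0 [([0.584, -0.366, 0.004], 0.61), ([0.513, -0.284, 0.005], 0.58)]
side [0.436, 0.591, 0.766] [[-0.97, 0.18, -0.18], [-0.25, -0.72, 0.65], [-0.01, 0.67, 0.74]] [[408.6, 0.0, 276.2], [0.0, 408.6, 21
[... 1661 characters left out ...]
668, -0.04723046,  0.0238677 ]), 'grasp_force': 0.0, 'gripper_width': 0.09205455280902357}
{'intrinsics': array([[345.40532801,   0.        , 278.8468194 ],
       [  0.        , 345.40532801, 215.63217305],
       [  0.        ,   0.        ,   1.        ]]), 'dist_coeffs': array([0.02693007, 0.        , 0.        , 0.        , 0.        ]), 'T_tool_cam': array([[ 3.83027523e-05,  9.63984870e-01,  2.65957080e-01,
         7.56196307e-02],
       [ 9.99999562e-01,  2.11751106e-04, -9.11529027e-04,
        -7.65221768e-04],
       [-9.35016897e-04,  2.65956998e-01, -9.63984440e-01,
        -1.69450392e-01],
       [ 0.00000000e+00,  0.00000000e+00,  0.00000000e+00,
         1.00000000e+00]])}
```

View pics/scene0.png

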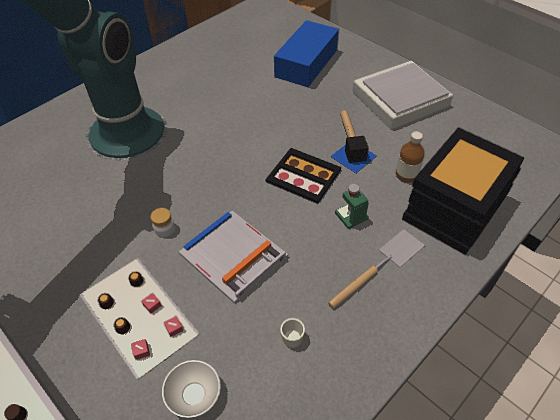

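View pics/side0.png

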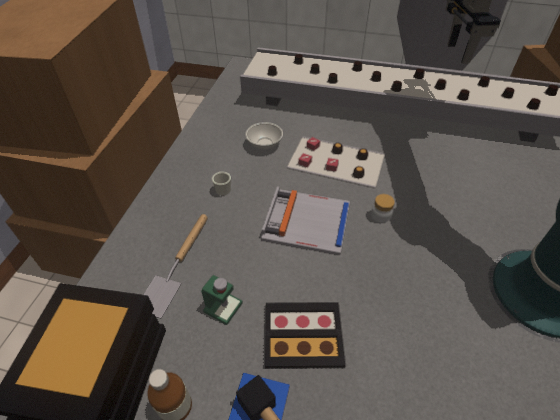

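```bash
cat > h.py <<'E'
from station import env, effector, solver, viewer, workorder, search_frame, tip_of
import cv2, numpy as np
A=np.array
def R(h):
    y=A([np.cos(h),np.sin(h),0]); z=A([0,0,-1.]); return np.column_stack([np.cross(y,z),y,z])
def snap(cam,fn=None):
    s=env.sense(); p,d=viewer.read_camera(cam); i=viewer.camera_info(cam)
    if cam=="wrist":
        T=np.eye(4); T[:3,:3]=s["tcp_rot"]; T[:3,3]=s["ee_pos"]; T=T@i["T_tool_cam"]; Rc,e=T[:3,:3],T[:3,3]
    else: Rc,e=A(i["rotation"]),A(i["eye"])
    if fn: cv2.imwrite(f"pics/{fn}.png",p[:,:,::-1])
    return dict(p=p,d=d,K=i["intrinsics"],D=i["dist_coeffs"],R=Rc,e=e)
def rays(c,px):
    u=cv2.undistortPoints(A(px,float).reshape(-1,1,2),c["K"],c["D"])[:,0]
    return np.column_stack([u[:,0],-u[:,1],-np.ones(len(u))])@c["R"].T
def on_plane(c,px,z):
    r=rays(c,px); return c["e"]+r*((z-c["e"][2])/r[:,2])[:,None]
def cloud(c):
    h,w=c["d"].shape; g=np.stack(np.meshgrid(np.arange(w),np.arange(h)),-1).reshape(-1,2)
    return (c["e"]+rays(c,g)*c["d"].reshape(-1,1)).reshape(h,w,3)
def rect(mask,c,z):
    """biggest blob of a mask at height z -> world centre, (long,short), heading of the long side"""
    n,l,st,_=cv2.connectedComponentsWithStats(mask.astype(np.uint8)); k=1+st[1:,4].argmax()
    v,u=np.nonzero(l==k); P=on_plane(c,np.column_stack([u,v]),z)[:,:2]
    (cx,cy),(a,b),t=cv2.minAreaRect((P*1000).astype(np.float32))
    if a<b: a,b,t=b,a,t+90
    return A([cx,cy])/1000,(a,b),np.radians(t),P.mean(0)
def show(n,cam):
    r=tip_of(cam,n); print(n,[(np.round(q["at"],4).tolist(),round(q["score"],2)) for q in r[:2]])
E
python3 - <<'E'
from h import *
print(solver.inverse_kinematics([.486,.223,.25],R(-1.30)),solver.inverse_kinematics([.486,.223,.25],R(1.84)))
print(solver.inverse_kinematics([.528,-.072,.25],R(-.07)))
env.reach([.528,-.072,.22],R(-.07)); snap("wrist","jig1")
for n in ["jig","jaw_face"]: show(n,"wrist")
env.reach([.486,.223,.22],R(-1.30)); snap("wrist","tray1")
for n in ["tray","gold_mid","white_mid","punch_top"]: show(n,"wrist")
print(env.sense()["t"])
E
```

```text
[ 0.27291003  0.40535787 -0.96172808  1.80182962  0.3663988   1.1262589
 -2.11216536] [ 0.41606352  0.53063226 -1.20944364  1.79534894  0.53378363  1.19557626
  0.88497352]
[ 0.56095047  0.29632058 -0.58457771  1.82101663  0.18390184  1.07837986
 -0.16101184]
jig [([0.5239, -0.0734, 0.0008], 0.82), ([0.4368, -0.3529, 0.0037], 0.33)]
jaw_face [([0.5758, -0.071, 0.0332], 0.9)]
tray [([0.4858, 0.2252, -0.0014], 0.59), ([0.5377, 0.3749, 0.0252], 0.42)]
gold_mid [([0.4776, 0.248, 0.0043], 0.74)]
white_mid [([0.496, 0.1941, 0.0052], 0.79)]
punch_top []
5.5667
```

View pics/jig1.png

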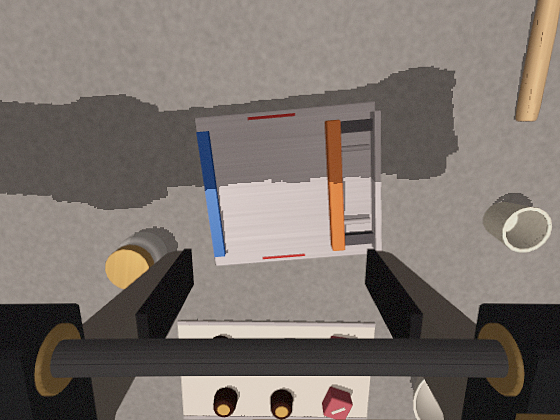

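View pics/tray1.png

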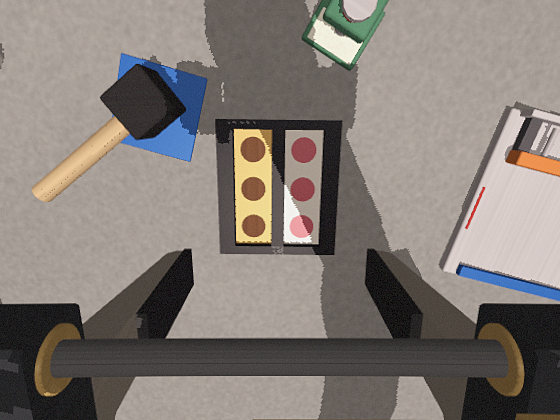

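```bash
python3 - <<'E'
from h import *
c=snap("wrist"); s=env.sense(); X=(cloud(c)-s["ee_pos"])@s["tcp_rot"]
print("tool coords along rows")
m=(abs(X[...,2]+.03)<.05)&(abs(X[...,1])<.08)&(abs(X[...,0])<.03)&(c["d"]>0)
for z0 in np.arange(-.065,.004,.006):
    q=X[m&(abs(X[...,2]-z0)<.003)]
    for sgn in (-1,1):
        k=q[q[:,1]*sgn>0]
        if len(k): print(round(z0,3),sgn,len(k),np.round(np.percentile(k[:,1],[1,99]),4),np.round(np.percentile(k[:,0],[2,98]),4))
E
```

```text
tool coords along rows
-0.065 -1 748 [-0.0638 -0.0462] [0.0021 0.0123]
-0.065 1 745 [0.0451 0.0626] [0.0021 0.0122]
-0.059 -1 698 [-0.0631 -0.046 ] [-0.      0.0119]
-0.059 1 678 [0.045  0.0622] [-0.0005  0.012 ]
-0.053 -1 578 [-0.0625 -0.046 ] [-0.0045  0.0118]
-0.053 1 576 [0.0449 0.0616] [-0.0044  0.0117]
-0.047 -1 554 [-0.0622 -0.046 ] [-0.0079  0.0116]
-0.047 1 550 [0.045  0.0609] [-0.0082  0.0115]
-0.041 -1 501 [-0.0617 -0.0461] [-0.0087  0.0115]
-0.041 1 488 [0.0451 0.0603] [-0.0085  0.0116]
-0.035 -1 400 [-0.0606 -0.0461] [-0.0086  0.0114]
-0.035 1 404 [0.0451 0.0598] [-0.0087  0.0115]
-0.029 -1 351 [-0.06   -0.0461] [-0.0089  0.0114]
-0.029 1 352 [0.0451 0.0592] [-0.0089  0.0113]
-0.023 -1 316 [-0.0599 -0.0462] [-0.0085  0.0112]
-0.023 1 310 [0.0452 0.059 ] [-0.0086  0.0112]
-0.017 -1 267 [-0.0592 -0.0461] [-0.0085  0.0113]
-0.017 1 282 [0.0452 0.0584] [-0.008   0.0112]
-0.011 -1 237 [-0.0587 -0.0462] [-0.008   0.0111]
-0.011 1 228 [0.0453 0.0578] [-0.0083  0.0112]
-0.005 -1 216 [-0.0582 -0.0463] [-0.0087  0.0113]
-0.005 1 212 [0.0453 0.0573] [-0.0089  0.0111]
0.001 -1 81 [-0.0558 -0.0463] [-0.0081  0.0111]
0.001 1 75 [0.0454 0.0549] [-0.008  0.011]
```

```bash
cat >> h.py <<'E'
def masks(p):
    h,s,v=cv2.split(cv2.cvtColor(p,cv2.COLOR_RGB2HSV)); h=h.astype(int)
    return dict(gold=(h>13)&(h<30)&(s>70)&(v>60), orange=(h>5)&(h<14)&(s>170)&(v>80), blue=(h>102)&(h<118)&(s>120), red=((h<5)|(h>174))&(s>120), black=v<45)
def fake(fn,pos,h):
    i=viewer.camera_info("wrist"); T=np.eye(4); T[:3,:3]=R(h); T[:3,3]=pos; T=T@i["T_tool_cam"]
    return dict(p=cv2.imread(f"pics/{fn}.png")[:,:,::-1].copy(),K=i["intrinsics"],D=i["dist_coeffs"],R=T[:3,:3],e=T[:3,3])
E
python3 - <<'E'
from h import *
c=fake("jig1",[.528,-.072,.22],-.07); m=masks(c["p"])
def sub(k,y0,y1,x0,x1):
    z=np.zeros_like(m[k]); z[y0:y1,x0:x1]=m[k][y0:y1,x0:x1]; return z
print("stop",rect(sub("blue",100,280,180,240),c,.020))
print("jaw",rect(sub("orange",100,280,300,360),c,.032))
print("red1",rect(sub("red",100,130,230,310),c,.012)); print("red2",rect(sub("red",245,270,240,320),c,.012))
c=fake("tray1",[.486,.223,.22],-1.30); m=masks(c["p"])
print("gold",rect(cv2.morphologyEx(sub("gold",120,250,225,280).astype(np.uint8),cv2.MORPH_CLOSE,np.ones((25,25))),c,.003))
print("discs R",rect(sub("red",130,245,280,325),c,.003))
g=np.float32(c["p"]).mean(2); t=np.zeros(g.shape,bool); t[118:258,212:345]=(g[118:258,212:345]<60)
print("black",rect(t,c,.012))
E
```

```text
stop (array([ 0.45383694, -0.07170091]), (138.90879821777344, 13.065611839294434), np.float64(1.588568616079161), array([ 0.45379929, -0.06740968]))
jaw (array([ 0.58691284, -0.0693271 ]), (138.4766845703125, 15.037878036499023), np.float64(1.586580839923607), array([ 0.58677222, -0.05612314]))
red1 (array([0.52485321, 0.00801463]), (48.57788848876953, 2.7086362838745117), np.float64(0.01958128930837651), array([0.52465062, 0.0080153 ]))
red2 (array([ 0.52750439, -0.14974112]), (48.236602783203125, 2.3009560108184814), np.float64(0.015298798318961094), array([ 0.52753146, -0.14974078]))
gold (array([0.47908249, 0.25201668]), (132.07296752929688, 42.61164093017578), np.float64(0.25791511741499845), array([0.4818151 , 0.25277138]))
discs R (array([0.53540558, 0.20898814]), (26.081396102905273, 25.372316360473633), np.float64(0.281345658619786), array([0.53577841, 0.20924203]))
black (array([0.4862811 , 0.22528635]), (150.8554229736328, 133.4497528076172), np.float64(0.25879910380457977), array([0.51436823, 0.20831152]))
```

```bash
python3 - <<'E'
from h import *
env.reach([.4863,.2253,.08],R(1.829))
def st(m):
    s=env.sense(); print(m,np.round(s["ee_pos"],4),np.round(s["wrist_force"],1),round(s["gripper_width"],4),round(s["grasp_force"],1),round(s["t"],1)); return s
st("above")
env.movel([.4863,.2253,.016],rate=.1); st("16")
for z in (.013,.011,.009,.007,.005):
    env.movel([.4863,.2253,z],rate=.02); s=st(z)
    if abs(s["wrist_force"][2])>15: break
E
```

```text
above [0.4864 0.2253 0.0801] [ 0.7 -0.2  0.5] 0.0921 0.0 7.9
16 [0.4864 0.2258 0.0162] [ 0.9 -0.6  0.5] 0.092 0.0 8.7
0.013 [0.4865 0.2253 0.0132] [0.3 0.1 1.3] 0.092 0.0 8.9
0.011 [0.4867 0.2255 0.0124] [-2.3 -3.8 13.1] 0.0917 6.3 9.2
0.009 [0.4869 0.2256 0.0123] [-5.9 -9.4 31.8] 0.0919 15.7 9.4
```

```bash
python3 - <<'E'
from h import *
def st(m):
    s=env.sense(); print(m,np.round(s["ee_pos"],4),np.round(s["wrist_force"],1),round(s["gripper_width"],4),round(s["grasp_force"],1),round(s["t"],1)); return s
st("0"); effector.grasp(25); st("grasp")
E
```

```text
0 [0.4869 0.2256 0.0123] [-5.9 -9.4 31.8] 0.0919 15.7 9.4
grasp [0.4909 0.2205 0.0122] [  1.6 -15.1  29.9] 0.0002 15.1 10.8
```

```bash
python3 - <<'E'
from h import *
c=snap("wrist"); cv2.imwrite("pics/g1.png",c["p"][130:420,80:480,::-1])
E
```

```text
(no output)
```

View pics/g1.png

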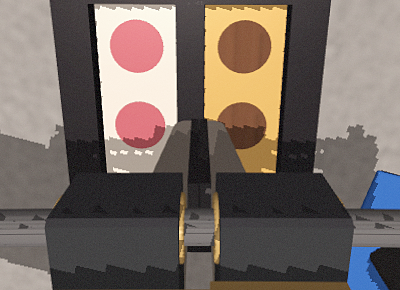

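```bash
cat >> h.py <<'E'
def st(m=""):
    s=env.sense(); print(m,np.round(s["ee_pos"],4),np.round(s["wrist_force"],1),"w",round(s["gripper_width"],4),"g",round(s["grasp_force"],1),"t",round(s["t"],1)); return s
E
python3 - <<'E'
from h import *
p=env.sense()["ee_pos"]; env.movel([p[0],p[1],.05]); effector.release(); env.movel([.486,.223,.2],rate=.25)
c=snap("wrist"); g=np.float32(c["p"]).mean(2); cl=cloud(c)
t=(g<60)&(np.hypot(cl[...,0]-.486,cl[...,1]-.223)<.12)&(abs(cl[...,2]-.01)<.012)
print(rect(t,c,.012)); cv2.imwrite("pics/m.png",t*255)
for b in (.8,-.8):
    for h0 in (1.829,1.829-np.pi):
        print(b,h0,np.round(solver.inverse_kinematics([.486,.223,.02],R(h0+b)) if solver.inverse_kinematics([.486,.223,.02],R(h0+b)) is not None else 0,2), [None if q is None else np.round(q,2).tolist() for q in [solver.inverse_kinematics([.526,-.071,.03],R(h0+b-1.8125))]])
st()
E
```

```text
(array([0.49455206, 0.21677133]), (141.74740600585938, 133.45782470703125), np.float64(0.24916651672079043), array([0.5123603 , 0.22400706]))
0.8 1.829 [ 0.29  0.91 -1.08  1.96  1.02  0.96  1.32] [[0.67, 0.7, -0.77, 1.97, 0.71, 0.76, 0.29]]
0.8 -1.3125926535897932 [-0.14  0.62 -0.44  1.98  0.43  0.64 -1.38] [[-0.73, 0.87, 1.11, 2.06, -1.03, 0.92, -1.35]]
-0.8 1.829 [ 0.09  0.72 -0.75  1.97  0.72  0.75 -0.07] [[0.4, 0.58, -0.41, 1.99, 0.38, 0.64, -1.04]]
-0.8 -1.3125926535897932 [ 0.4   1.14 -1.33  1.95  1.24  1.21  2.74] [[0.85, 0.86, -1.05, 1.97, 0.96, 0.93, 1.64]]
 [0.4853 0.222  0.1983] [-0.2 -0.3  1.3] w 0.0918 g 0.0 t 13.5[ WARN:0@2.303] global loadsave.cpp:1063 imwrite_ Unsupported depth image for selected encoder is fallbacked to CV_8U.
```

```bash
python3 - <<'E'
from h import *
env.reach([.486,.223,.2],R(1.03))
c=snap("wrist","tray2"); cl=cloud(c); m=masks(c["p"])
near=(np.hypot(cl[...,0]-.49,cl[...,1]-.22)<.11)&(cl[...,2]<.02)
G=cv2.morphologyEx((m["gold"]&near).astype(np.uint8),cv2.MORPH_CLOSE,np.ones((25,25)))
print("gold",rect(G,c,.003))
n,l,s,ce=cv2.connectedComponentsWithStats((m["red"]&near).astype(np.uint8))
for k in range(1,n):
    if s[k,4]>150: print("disc",on_plane(c,[ce[k]],.003)[0],s[k,4])
g=np.float32(c["p"]).mean(2); print("blk",rect((g<60)&near,c,.012))
for n in ("tray","gold_mid","white_mid"): show(n,"wrist")
E
```

```text
gold (array([0.48328833, 0.2429317 ]), (131.84689331054688, 42.39484786987305), np.float64(0.2512285690633252), array([0.48103324, 0.24263404]))
disc [0.53962028 0.19975121 0.003     ] 418
blk (array([0.49376779, 0.2167912 ]), (143.99317932128906, 133.29104614257812), np.float64(0.25047987125711985), array([0.52208693, 0.21711286]))
tray [([0.4888, 0.2171, 0.0018], 0.64)]
gold_mid []
white_mid [([0.4994, 0.1896, 0.0064], 0.55)]
```

View pics/tray2.png

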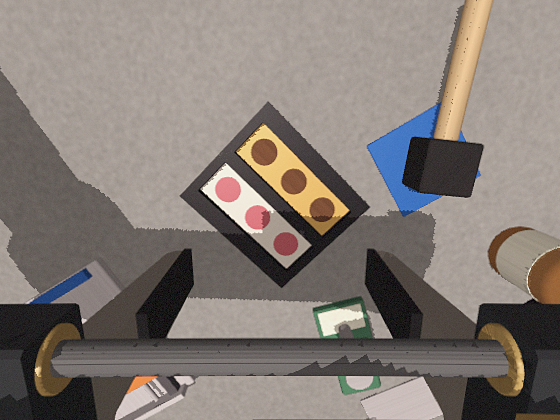

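```bash
python3 - <<'E'
from h import *
C=[.4902,.2158]; h=1.8213-.803
env.reach(C+[.05],R(h)); env.movel(C+[.016],rate=.1); st()
for z in (.0125,.010,.0075,.005):
    env.movel(C+[z],rate=.03); s=st(z)
    if s["wrist_force"][2]>6: break
else:
    effector.grasp(15); st("grasp")
E
```

```text
[0.4899 0.2159 0.0156] [ 0.5  0.1 -0.4] w 0.0917 g 0.0 t 15.5
0.0125 [0.4903 0.2158 0.0126] [-0.3  1.  -0.4] w 0.0922 g 0.0 t 15.8
0.01 [0.4902 0.2157 0.0099] [ 0.1  0.1 -0.9] w 0.0922 g 0.0 t 16.0
0.0075 [0.4901 0.2157 0.0074] [-0.5  0.5  0.2] w 0.0917 g 0.0 t 16.3
0.005 [0.4901 0.2157 0.0048] [ 0.3 -0.7  0.4] w 0.0915 g 0.0 t 16.5
grasp [0.4901 0.2158 0.0049] [-0.3  0.5  0.1] w 0.0136 g 14.9 t 17.7
```

```bash
python3 - <<'E'
from h import *
effector.grasp(50); p=env.sense()["ee_pos"]
env.movel([p[0],p[1],.12],rate=.15); st("lift")
J=A([.526,-.0708]); th=.0165; ex=A([np.cos(th),np.sin(th)])
env.reach([*(J-.018*ex),.12],R(th)); s=st("over jig")
for cam in("scene","side"):
    snap(cam,cam+"_carry")
    for n in ("tray","gold_mid","white_mid"): show(n,cam)
E
```

```text
lift [0.4896 0.2152 0.1192] [-0.4  0.1 -2.2] w 0.0132 g 49.9 t 18.8
over jig [ 0.5082 -0.0691  0.12  ] [ 0.1 -0.5 -0.9] w 0.0134 g 50.0 t 19.9
tray [([0.5093, -0.0724, 0.1123], 0.91)]
gold_mid [([0.5333, -0.0685, 0.1153], 0.61), ([0.662, 0.2071, 0.0028], 0.28)]
white_mid [([0.4789, -0.0729, 0.1176], 0.86), ([0.538, 0.3712, 0.0339], 0.73)]
tray [([0.5133, -0.0659, 0.1158], 0.83), ([0.5925, -0.2844, 0.0028], 0.17)]
gold_mid [([0.5327, -0.0703, 0.1144], 0.67)]
white_mid [([0.4787, -0.0708, 0.1166], 0.98)]
```

View pics/side_carry.png

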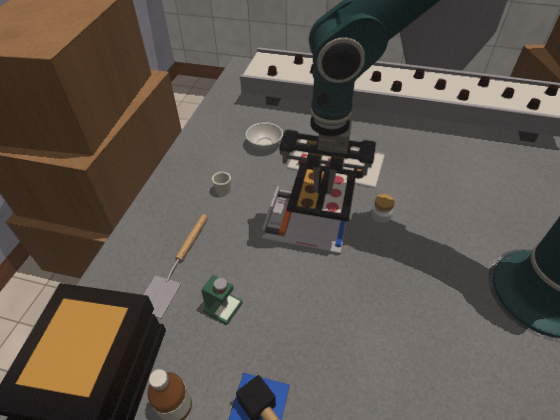

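```bash
python3 - <<'E'
from h import *
J=A([.526,-.0708]); th=.0165; ex=A([np.cos(th),np.sin(th)])
def go(x,z,rate): env.movel([*(J+x*ex),z],R(th),rate=rate); st((x,z))
go(-.018,.05,.12); go(-.018,.0285,.05)
go(-.008,.0285,.05); go(.004,.0285,.04); go(.006,.0285,.03)
snap("side","ins"); snap("scene","ins2")
E
python3 -c "
import cv2,numpy as np
a=cv2.imread('pics/ins.png')[130:290,230:390];b=cv2.imread('pics/ins2.png')[180:310,160:320]
cv2.imwrite('pics/insc.png',np.hstack([cv2.resize(a,(400,400)),cv2.resize(b,(400,400))]))"
```

```text
(-0.018, 0.05) [ 0.5085 -0.0709  0.0504] [-0.   0.1 -2.4] w 0.0132 g 50.0 t 21.1
(-0.018, 0.0285) [ 0.5079 -0.071   0.0283] [ 0.2 -0.4 -1.6] w 0.0131 g 50.0 t 21.6
(-0.008, 0.0285) [ 0.5171 -0.071   0.0282] [-4.6  0.2 -0.3] w 0.0134 g 50.0 t 22.0
(0.004, 0.0285) [ 0.5282 -0.0708  0.028 ] [-7.1 -0.2  1.2] w 0.0129 g 50.0 t 22.4
(0.006, 0.0285) [ 0.5299 -0.0708  0.028 ] [-6.6  0.7  0.7] w 0.013 g 50.0 t 22.7
```

View pics/insc.png

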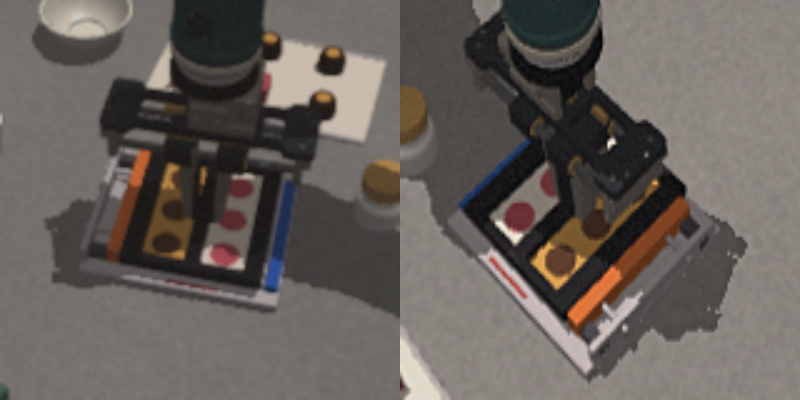

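```bash
python3 - <<'E'
from h import *
J=A([.526,-.0708]); th=.0165; ex=A([np.cos(th),np.sin(th)])
def go(x,z,rate): env.movel([*(J+x*ex),z],R(th),rate=rate); return st((x,z))
go(.008,.028,.03)
for z in (.023,.020,.018,.0165,.0155):
    s=go(.008,z,.03)
    if s["wrist_force"][2]>8: break
E
```

```text
(0.008, 0.028) [ 0.532  -0.0707  0.0276] [-6.4 -0.4  1.5] w 0.0131 g 50.1 t 23.1
(0.008, 0.023) [ 0.532  -0.0709  0.0226] [-7.1 -0.9  2.1] w 0.013 g 50.1 t 23.4
(0.008, 0.02) [ 0.532  -0.0709  0.0196] [-7.6 -0.5  1.8] w 0.0133 g 50.1 t 23.6
(0.008, 0.018) [ 0.5321 -0.0709  0.0177] [-6.5 -0.7  2.3] w 0.013 g 50.1 t 23.9
(0.008, 0.0165) [ 0.5321 -0.0709  0.0169] [-9.2  0.2  9.3] w 0.0132 g 50.0 t 24.1
```

```bash
python3 - <<'E'
from h import *
J=A([.526,-.0708]); th=.0165; ex=A([np.cos(th),np.sin(th)])
def go(x,z,rate): env.movel([*(J+x*ex),z],R(th),rate=rate); return st((x,z))
go(.003,.0165,.03); go(.001,.0165,.03); go(0,.0165,.03)
effector.grasp(3); st("slack")
go(0,.020,.02); go(0,.0225,.02); go(0,.0245,.02);go(0,.027,.02)
c=snap("side","slide")
E
```

```text
(0.003, 0.0165) [ 0.5281 -0.0709  0.017 ] [-6.6 -1.7  5.9] w 0.0132 g 50.0 t 24.4
(0.001, 0.0165) [ 0.5266 -0.071   0.017 ] [-6.  -0.2  6.7] w 0.0129 g 50.0 t 24.7
(0, 0.0165) [ 0.5265 -0.0709  0.017 ] [-3.9 -0.7  5.8] w 0.0134 g 50.0 t 24.9
slack [ 0.5264 -0.0709  0.0167] [-3.1 -0.4  4.1] w 0.0138 g 3.0 t 25.1
(0, 0.02) [ 0.5264 -0.0707  0.02  ] [-0.8 -0.4 -1.4] w 0.0141 g 3.0 t 25.5
(0, 0.0225) [ 0.5264 -0.0707  0.0227] [-0.1  0.4 -1.6] w 0.0138 g 3.0 t 25.8
(0, 0.0245) [ 0.5264 -0.0708  0.0249] [-0.6 -0.3 -0.4] w 0.0007 g 0.0 t 26.0
(0, 0.027) [ 0.5262 -0.0708  0.0273] [0.3 0.  0.5] w 0.0009 g 0.0 t 26.3
```

```bash
cat >> h.py <<'E'
def tray_view(fn=None):
    """wrist picture over the jig -> tray pose from its gold floor, rim height, disc centres"""
    env.reach([.50,-.072,.20],R(.0165)); c=snap("wrist",fn); cl=cloud(c)
    near=(abs(cl[...,0]-.526)<.075)&(abs(cl[...,1]+.071)<.085)&(c["d"]>0)
    return c,cl,near,masks(c["p"])
E
python3 - <<'E'
from h import *
env.movel([.526,-.071,.08]); effector.release()
c,cl,near,m=tray_view("jig2")
G=cv2.morphologyEx((m["gold"]&near).astype(np.uint8),cv2.MORPH_CLOSE,np.ones((25,25))); print("gold",rect(G,c,.015))
g=np.float32(c["p"]).mean(2); print("blk",rect((g<70)&near&(cl[...,2]<.04),c,.024))
n,l,s,ce=cv2.connectedComponentsWithStats((m["red"]&near).astype(np.uint8))
for k in range(1,n):
    if s[k,4]>200: print("disc",on_plane(c,[ce[k]],.015)[0],s[k,4])
print("jaw",rect(m["orange"]&(cl[...,2]>.024),c,.032)); print("stop",rect(m["blue"]&(abs(cl[...,0]-.453)<.03)&(abs(cl[...,1]+.071)<.09),c,.020))
J=A([.5265,-.0708])
for dx,dy in ((.058,.05),(.058,-.05),(-.058,.05),(-.058,-.05),(0,.05),(0,-.05)):
    q=near&(abs(cl[...,0]-J[0]-dx)<.005)&(abs(cl[...,1]-J[1]-dy)<.01); print(dx,dy,np.round(np.median(cl[q][:,2]),4))
for n in ("gold_mid","white_mid","tray","jaw_face","jig"): show(n,"wrist")
E
```

```text
gold (array([ 0.55751282, -0.07024711]), (130.9756622314453, 86.62641143798828), np.float64(1.5853147814637616), array([ 0.56125638, -0.07375262]))
blk (array([ 0.52892041, -0.06908952]), (152.4342803955078, 138.990478515625), np.float64(1.5851584861569903), array([ 0.53398101, -0.06009407]))
disc [ 0.49815396 -0.02638316  0.015     ] 535
disc [ 0.49806046 -0.06646914  0.015     ] 316
jaw (array([ 0.59901123, -0.06398443]), (124.09992218017578, 15.441058158874512), np.float64(1.5882337662242727), array([ 0.59857372, -0.04418438]))
stop (array([ 0.45402716, -0.07332722]), (137.91493225097656, 11.742121696472168), np.float64(1.5874008428277018), array([ 0.45388408, -0.06813119]))
0.058 0.05 0.0234
0.058 -0.05 0.0234
-0.058 0.05 0.0232
-0.058 -0.05 0.0235
0 0.05 0.0234
0 -0.05 0.0235
gold_mid [([0.5548, -0.072, 0.0182], 0.65)]
white_mid [([0.5015, -0.0706, 0.0184], 0.78)]
tray [([0.525, -0.0703, 0.0104], 0.58)]
jaw_face [([0.5882, -0.0692, 0.033], 0.73), ([0.7778, -0.1312, 0.0003], 0.73)]
jig []
```

View pics/jig2.png

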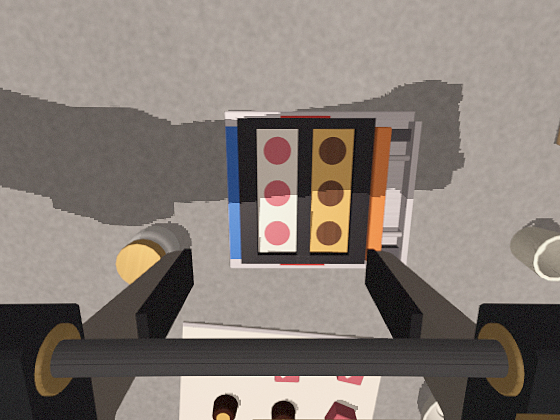

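```bash
cat >> h.py <<'E'
def mat_view(fn=None,pos=(.50,-.315,.20)):
    """objects standing on the mat: cluster points 12+ mm above the table; returns list of (kind, centre xy, top z, side heading)"""
    env.reach(list(pos),R(0.)); c=snap("wrist",fn); cl=cloud(c); p=c["p"]
    X=cl[...,0];Y=cl[...,1];Z=cl[...,2]
    m=(Z>.017)&(Z<.035)&(X>.36)&(X<.70)&(Y<-.18)&(Y>-.44)&(c["d"]>0)
    m=cv2.morphologyEx(m.astype(np.uint8),cv2.MORPH_OPEN,np.ones((3,3)))
    n,l,s,ce=cv2.connectedComponentsWithStats(m); out=[]
    hsv=cv2.cvtColor(p,cv2.COLOR_RGB2HSV)
    for k in range(1,n):
        if s[k,4]<150: continue
        zt=np.percentile(Z[l==k],90); q=(l==k)&(Z>zt-.004)
        P=np.column_stack([X[q],Y[q]]); (cx,cy),(a,b),t=cv2.minAreaRect((P*1000).astype(np.float32))
        h,sat,_=np.median(hsv[q],0); kind="ruby" if (np.mean((hsv[q][:,0]>165)&(hsv[q][:,1]>80))>.5) else "dark"
        out.append((kind,A([cx,cy])/1000,zt,np.radians(t),(a,b)))
    return c,out
E
python3 - <<'E'
from h import *
c,o=mat_view("mat1")
for x in o: print(x[0],np.round(x[1],4),round(x[2],4),round(x[3],3),np.round(x[4],1))
for n in ("dark0","ruby0"): print([(np.round(q["at"],4).tolist(),round(q["score"],2)) for q in tip_of("wrist",n)])
cl=cloud(c); q=(abs(cl[...,0]-.475)<.01)&(abs(cl[...,1]+.315)<.01); print("mat z",np.median(cl[q][:,2]))
E
```

```text
dark [ 0.4385 -0.2717] 0.0253 0.926 [26.7 27.1]
ruby [ 0.5139 -0.2837] 0.0253 0.001 [29.2 29.3]
ruby [ 0.5908 -0.2843] 0.0253 1.328 [30.2 31. ]
dark [ 0.4367 -0.3499] 0.0255 1.536 [26.5 26.3]
dark [ 0.5106 -0.3585] 0.0255 0.001 [26.6 26.9]
ruby [ 0.583  -0.3626] 0.0254 1.149 [30.7 31.1]
[([0.4365, -0.2722, 0.0009], 0.83), ([0.4373, -0.3554, 0.0034], 0.63), ([0.51, -0.362, 0.0046], 0.58)]
[([0.5127, -0.2858, -0.0005], 0.81), ([0.582, -0.3634, 0.0057], 0.68), ([0.5913, -0.2791, -0.0006], 0.57)]
mat z 0.0024186279606792094
```

View pics/mat1.png

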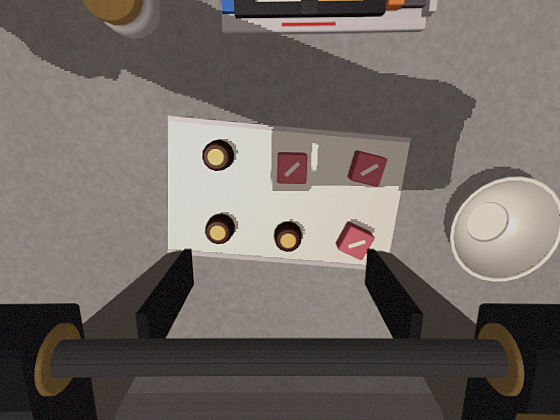

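```bash
python3 - <<'E'
from h import *
c=snap("wrist"); cl=cloud(c).reshape(-1,3)
for C in ([.4385,-.2717],[.4367,-.3499],[.5139,-.2837]):
    r=np.hypot(cl[:,0]-C[0],cl[:,1]-C[1])
    print([(z,round(1000*np.percentile(r[(r<.022)&(abs(cl[:,2]*1000-z)<1)],90),1),int(((r<.022)&(abs(cl[:,2]*1000-z)<1)).sum())) for z in range(6,27,2)])
E
```

```text
[(6, np.float64(15.5), 12), (8, np.float64(15.2), 14), (10, np.float64(15.2), 18), (12, np.float64(15.1), 15), (14, np.float64(14.9), 17), (16, np.float64(14.6), 17), (18, np.float64(14.6), 15), (20, np.float64(14.4), 48), (22, np.float64(13.9), 77), (24, np.float64(12.6), 375), (26, np.float64(11.1), 157)]
[(6, np.float64(15.4), 15), (8, np.float64(15.3), 25), (10, np.float64(15.1), 24), (12, np.float64(15.0), 16), (14, np.float64(14.8), 24), (16, np.float64(14.8), 19), (18, np.float64(14.5), 28), (20, np.float64(14.4), 39), (22, np.float64(13.9), 78), (24, np.float64(12.6), 309), (26, np.float64(10.4), 132)]Traceback (most recent call last):
  File "<stdin>", line 5, in <module>
    return _quantile_unchecked(
        a, q, axis, out, overwrite_input, method, keepdims, weights)
    return _ureduce(a,
                    func=_quantile_ureduce_func,
    ...<5 lines>...
                    overwrite_input=overwrite_input,
                    method=method)
    r = func(a, **kwargs)
    result = _quantile(arr,
                       quantiles=q,
    ...<2 lines>...
                       out=out,
                       weights=wgt)
    slices_having_nans = np.isnan(arr[-1, ...])
                                  ~~~^^^^^^^^^
IndexError: index -1 is out of bounds for axis 0 with size 0
```

```bash
cat >> h.py <<'E'
T=A([.5264,-.0706]); TH=.0165; EX=A([np.cos(TH),np.sin(TH)]); EY=A([-EX[1],EX[0]])
def disc(x,y): return T+EX*y+EY*x        # x along the row, y: + gold
def clear(C,h,others):
    u=A([np.cos(h),np.sin(h)]); v=A([-u[1],u[0]])
    for s in (1,-1):
        for r in np.linspace(.044,.060,5):
            for w in np.linspace(-.011,.011,5):
                for k,o in others:
                    if np.linalg.norm(C+s*r*u+w*v-o)<(.018 if k=="dark" else .021): return False
    return True
def pick_place(kind,target,hp,want=None):
    c,o=mat_view()
    cand=[x for x in o if x[0]==kind]; cand.sort(key=lambda x:-x[1][0]); print(len(o),[(x[0],np.round(x[1],3).tolist()) for x in o])
    for x in cand:
        oth=[(y[0],y[1]) for y in o if y is not x]
        hs=[x[3]+k*np.pi/2 for k in range(4)] if kind=="ruby" else list(np.arange(-1.5,1.6,.15))
        hs=sorted([(h+np.pi)%(2*np.pi)-np.pi for h in hs],key=abs)
        hs=[h for h in hs if abs(h)<2.2 and clear(x[1],h,oth) and solver.inverse_kinematics([*x[1],x[2]-.01],R(h)) is not None]
        if hs: break
    else: raise SystemExit("no clear grasp")
    h=hs[0]; C=x[1]; print("pick",x[0],C,round(h,2))
    env.reach([*C,.07],R(h)); env.movel([*C,.0255-.010],rate=.12); effector.grasp(12)
    env.movel([*C,.10],rate=.2); s=st("lift")
    if s["gripper_width"]<.02: raise SystemExit("missed")
    env.reach([*target,.10],R(hp)); env.movel([*target,.05],rate=.15); s=st("over")
    if s["gripper_width"]<.02: raise SystemExit("dropped")
    env.movel([*target,.0285],rate=.06); s=st("down")
    effector.release(); env.movel([*target,.10],rate=.25)
E
python3 - <<'E'
from h import *
pick_place("ruby",disc(.044,-.028),TH)
snap("scene","r1"); show("ruby0","scene")
E
```

```text
7 [('dark', [0.438, -0.272]), ('ruby', [0.591, -0.284]), ('ruby', [0.514, -0.284]), ('dark', [0.437, -0.35]), ('ruby', [0.583, -0.362]), ('dark', [0.51, -0.358]), ('dark', [0.689, -0.37])]
pick ruby [ 0.58287628 -0.36227704] -0.45
lift [ 0.5822 -0.3623  0.0994] [-0.5 -0.4 -0.9] w 0.03 g 12.0 t 33.4
over [ 0.4979 -0.0273  0.0499] [0.3 0.  1. ] w 0.0301 g 12.0 t 35.1
down [ 0.4975 -0.0269  0.0283] [-0.3 -0.3 -0.3] w 0.0299 g 12.0 t 35.6
ruby0 [([0.5146, -0.2833, 0.0039], 0.69), ([0.4988, -0.0319, 0.0141], 0.56)]
```

```bash
sed -i 's/if x\[0\]==kind\]/if x[0]==kind and x[1][0]<.65]/' h.py; python3 - <<'E'
from h import *
pick_place("ruby",disc(0,-.028),TH)
pick_place("ruby",disc(-.044,-.028),TH)
pick_place("dark",disc(.046,.0275),TH+np.pi/2 if solver.inverse_kinematics([*disc(.046,.0275),.03],R(TH+np.pi/2)) is not None else TH-np.pi/2)
c,cl,near,m=tray_view("fill1"); cv2.imwrite("pics/fill1c.png",c["p"][80:300,180:450,::-1])
E
```

```text
5 [('dark', [0.438, -0.272]), ('ruby', [0.514, -0.284]), ('ruby', [0.591, -0.284]), ('dark', [0.437, -0.35]), ('dark', [0.51, -0.358])]
pick ruby [ 0.59064233 -0.28403934] 1.35
lift [ 0.59   -0.2843  0.0994] [-0.6 -0.6 -0.3] w 0.0294 g 12.0 t 41.5
over [ 0.4985 -0.071   0.0499] [-1.1 -0.5 -1.2] w 0.0298 g 12.0 t 43.3
down [ 0.4982 -0.0709  0.0283] [ 0.   0.7 -0.9] w 0.0299 g 12.0 t 43.8
4 [('dark', [0.438, -0.272]), ('ruby', [0.513, -0.284]), ('dark', [0.437, -0.35]), ('dark', [0.511, -0.359])]no clear grasp
```

```bash
python3 - <<'E'
from h import *
d=disc(.046,.0275); hh=[h for h in (TH+np.pi/2,TH-np.pi/2) if solver.inverse_kinematics([*d,.03],R(h)) is not None]; print(hh)
pick_place("dark",d,hh[0])
pick_place("ruby",disc(-.044,-.028),TH)
c,cl,near,m=tray_view("fill1"); cv2.imwrite("pics/fill1c.png",cv2.resize(c["p"][80:300,180:450,::-1],None,fx=2,fy=2))
E
```

```text
[1.5872963267948965, -1.5542963267948966]
5 [('dark', [0.438, -0.272]), ('ruby', [0.514, -0.284]), ('dark', [0.437, -0.35]), ('dark', [0.51, -0.359]), ('dark', [0.69, -0.372])]
pick dark [ 0.51007593 -0.35864804] 0.3
lift [ 0.5094 -0.3588  0.0994] [-0.1 -0.4 -1. ] w 0.0316 g 12.0 t 49.4
over [ 0.5532 -0.0244  0.0499] [ 0.1  0.1 -0.1] w 0.0321 g 12.0 t 51.1
down [ 0.553  -0.024   0.0283] [ 0.9  0.5 -1.1] w 0.0314 g 12.0 t 51.6
3 [('dark', [0.439, -0.272]), ('ruby', [0.514, -0.284]), ('dark', [0.436, -0.35])]
pick ruby [ 0.51356525 -0.28368231] 1.52
lift [ 0.5129 -0.284   0.0994] [-0.4  0.4 -0.5] w 0.0301 g 12.0 t 57.5
over [ 0.4992 -0.1149  0.0499] [-0.5  0.8 -0.4] w 0.0301 g 12.0 t 59.4
down [ 0.499  -0.1149  0.0283] [-0.1  0.2 -1. ] w 0.0298 g 12.0 t 59.9
```

View pics/fill1c.png

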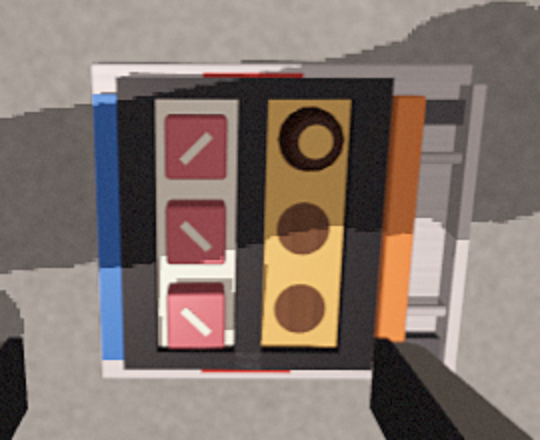

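```bash
python3 - <<'E'
from h import *
pick_place("dark",disc(-.046,.0275),TH+np.pi/2)
pick_place("dark",disc(0,.0255),TH+np.radians(56))
c,cl,near,m=tray_view("fill2"); cv2.imwrite("pics/fill2c.png",cv2.resize(c["p"][80:300,180:450,::-1],None,fx=2,fy=2))
for cam in("wrist","scene","side"):
    if cam!="wrist": snap(cam,cam+"f")
    for n in ("dark0","ruby0"):
        for q in tip_of(cam,n):
            d=A(q["at"])[:2]-T; print(cam,n,"row y",round(1000*d@EX,1),"x",round(1000*d@EY,1),"z",round(q["at"][2],3),round(q["score"],2))
print("tops",[ (x,y,round(float(np.median(cl[near&(np.hypot(cl[...,0]-disc(x,y)[0],cl[...,1]-disc(x,y)[1])<.008)][:,2])),4)) for x in(-.044,0,.044) for y in (-.028,.028)])
E
```

```text
3 [('dark', [0.439, -0.272]), ('dark', [0.436, -0.35]), ('dark', [0.69, -0.372])]
pick dark [ 0.43853189 -0.27181723] -0.0
lift [ 0.4379 -0.272   0.0995] [-0.2 -1.  -1.3] w 0.0318 g 12.0 t 65.7
over [ 0.5545 -0.1164  0.05  ] [ 0.1  0.1 -0.5] w 0.0314 g 12.0 t 67.2
down [ 0.5545 -0.116   0.0283] [-0.2  0.2  0.2] w 0.0309 g 12.0 t 67.7
1 [('dark', [0.437, -0.35])]
pick dark [ 0.43671008 -0.35007025] -0.0
lift [ 0.436  -0.3502  0.0995] [-0.4 -0.2 -1.8] w 0.0311 g 12.0 t 72.8
over [ 0.5518 -0.0707  0.05  ] [-0.   0.3 -0.3] w 0.0313 g 12.0 t 74.5
down [ 0.5518 -0.07    0.0283] [ 0.2  0.4 -1.3] w 0.0314 g 12.0 t 75.0
wrist dark0 row y 31.6 x 39.0 z 0.013 0.96
wrist dark0 row y 26.1 x -47.9 z 0.015 0.7
wrist ruby0 row y -29.9 x 42.3 z 0.017 0.91
wrist ruby0 row y -27.0 x 1.7 z 0.011 0.68
wrist ruby0 row y 64.7 x -3.0 z 0.033 0.59
wrist ruby0 row y -28.2 x -46.8 z 0.014 0.58
wrist ruby0 row y 25.0 x -44.1 z 0.018 0.5
scene dark0 row y 30.9 x -50.3 z 0.017 0.62
scene dark0 row y 30.7 x -0.3 z 0.014 0.6
scene dark0 row y 30.8 x 42.5 z 0.015 0.55
scene ruby0 row y -30.4 x 38.8 z 0.016 0.66
scene ruby0 row y -29.7 x -0.8 z 0.015 0.62
scene ruby0 row y -28.4 x -47.7 z 0.016 0.53
side dark0 row y 28.5 x 44.1 z 0.01 0.69
side dark0 row y 22.9 x -2.9 z 0.012 0.61
side dark0 row y 21.2 x 445.2 z 0.024 0.5
side dark0 row y 23.3 x -41.6 z 0.013 0.49
side ruby0 row y -30.8 x -44.7 z 0.015 0.58
side ruby0 row y 137.9 x 273.8 z -0.003 0.57
side ruby0 row y -27.3 x 43.1 z 0.012 0.56
side ruby0 row y -23.2 x 1.5 z 0.013 0.55
tops [(-0.044, -0.028, 0.0366), (-0.044, 0.028, 0.037), (0, -0.028, 0.0366), (0, 0.028, 0.2864), (0.044, -0.028, 0.0366), (0.044, 0.028, 0.0368)]
```

View pics/fill2c.png

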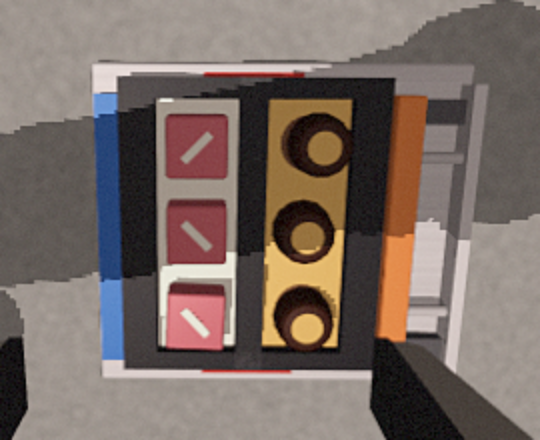

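```bash
cat >> h.py <<'E'
def tops(c,cl):
    m=(cl[...,2]>.0345)&(cl[...,2]<.042)&(abs(cl[...,0]-.526)<.06)&(abs(cl[...,1]+.071)<.075)
    n,l,s,_=cv2.connectedComponentsWithStats(m.astype(np.uint8))
    for k in range(1,n):
        if s[k,4]<60: continue
        P=cl[l==k][:,:2]; (x,y),wh,_=cv2.minAreaRect((P*1000).astype(np.float32)); d=A([x,y])/1000-T
        print("top y %.1f x %.1f"%(1000*d@EX,1000*d@EY),np.round(wh,1))
E
python3 - <<'E'
from h import *
c,cl,near,m=tray_view(); tops(c,cl)
b=cv2.cvtColor(c["p"],cv2.COLOR_RGB2HSV)
G=cv2.morphologyEx((m["gold"]&near&(cl[...,2]<.02)).astype(np.uint8),cv2.MORPH_CLOSE,np.ones((31,31))); r=rect(G,c,.015); d=r[0]-T; print("gold row",1000*d@EX,1000*d@EY,r[1],r[2]); print(m["orange"].sum(),rect(m["orange"]&(cl[...,2]>.024),c,.032)[:3])
E
```

```text
top y -28.0 x 43.8 [29.7 29.5]
top y 32.4 x 44.1 [27.  26.2]
top y -28.2 x 1.7 [29.  29.3]
top y 26.5 x 0.2 [26.4 26.4]
top y -28.6 x -43.5 [29.9 29.6]
top y 28.1 x -45.8 [25.8 26.5]
gold row 28.86877472242131 -0.3321155188360031 (130.84555053710938, 41.90117645263672) 1.5845699046695423
1516 (array([ 0.59930414, -0.06358837]), (122.916259765625, 15.373363494873047), np.float64(1.5797697315746209))
```

```bash
python3 - <<'E'
from h import *
env.reach([.52,.32,.25],R(.6)); c=snap("wrist","mal"); cl=cloud(c)
n=(np.hypot(cl[...,0]-.535,cl[...,1]-.373)<.05)&(c["d"]>0)
P=cl[n&(cl[...,2]>.047)&(cl[...,2]<.06)]; print("head top",len(P),np.median(P[:,2]),cv2.minAreaRect((P[:,:2]*1000).astype(np.float32)))
w=(cl[...,2]>.03)&(cl[...,2]<.044)&(np.hypot(cl[...,0]-.47,cl[...,1]-.42)<.07)
P=cl[w]; print("handle",len(P),P[:,2].max(),cv2.minAreaRect((P[:,:2]*1000).astype(np.float32)))
print("pad",rect(masks(c["p"])["blue"]&(np.hypot(cl[...,0]-.535,cl[...,1]-.37)<.09),c,.003))
for x in("mallet_head","mallet_grip","pad","punch_top","punch_stand"): show(x,"wrist")
env.reach([.64,.19,.28],R(.3)); c=snap("wrist","pun"); cl=cloud(c)
n=(np.hypot(cl[...,0]-.656,cl[...,1]-.207)<.03)&(cl[...,2]>.092); P=cl[n]; print("cap",np.median(P[:,2]),cv2.minAreaRect((P[:,:2]*1000).astype(np.float32)))
for x in("punch_top","punch_stand","spray"): show(x,"wrist")
E
```

```text
head top 2237 0.05220855281126685 ((538.2033081054688, 374.03045654296875), (49.9627685546875, 49.956878662109375), 53.0781364440918)
handle 2591 0.0435996570127809 ((466.95330810546875, 417.93865966796875), (47.19135284423828, 132.19894409179688), 58.47235107421875)
pad (array([0.53421979, 0.36201834]), (88.97868347167969, 70.46531677246094), np.float64(3.135731568662747), array([0.52335825, 0.34926484]))
mallet_head [([0.538, 0.3744, 0.0262], 0.56)]
mallet_grip [([0.5025, 0.4002, 0.0275], 0.59)]
pad []
punch_top []
punch_stand [([0.6639, 0.2029, 0.0], 0.81)]
cap 0.3831225311032034 ((655.69970703125, 212.63229370117188), (59.237693786621094, 34.026180267333984), 6.862696647644043)
punch_top [([0.6553, 0.2086, 0.0968], 0.66)]
punch_stand [([0.6625, 0.2089, 0.0016], 0.89)]
spray [([0.6787, 0.4142, 0.0007], 0.61)]
```

View pics/mal.png

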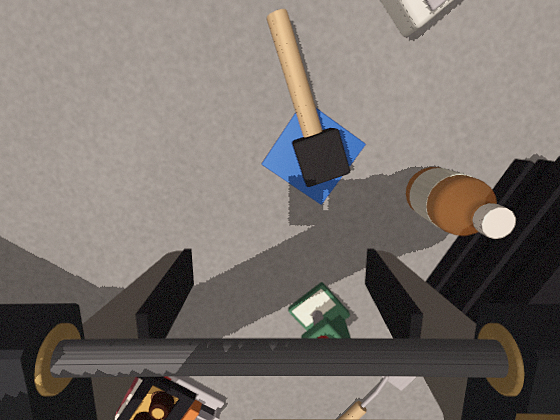

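View pics/pun.png

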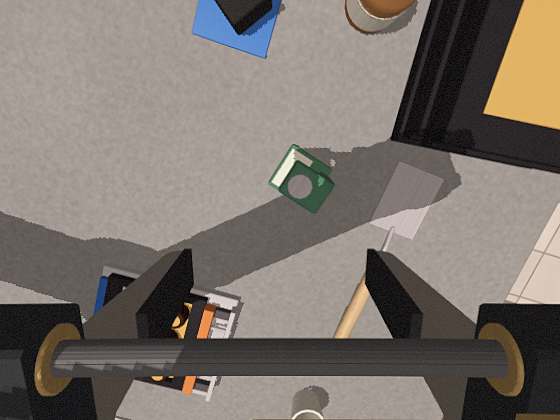

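```bash
python3 - <<'E'
from h import *
c=fake("pun",[.64,.19,.28],.3); cap=on_plane(c,[[300,185]],.1)[0]; print("cap",cap)
c=fake("mal",[.52,.32,.25],.6); print("pad",on_plane(c,[[262,162],[365,145],[320,204]],.003).round(4).tolist())
phi=np.radians(143.08); u=A([np.cos(phi),np.sin(phi)]); H=A([.5382,.374]); G=H+.042*u; h=phi-np.pi/2
env.reach([*G,.10],R(h)); env.movel([*G,.03],rate=.15); s=st(); env.movel([*G,.012],rate=.05); s=st()
if s["wrist_force"][2]<6:
    effector.grasp(60); st("grip"); env.movel([*G,.06],rate=.08); st("up")
    q=solver.inverse_kinematics([.614,.208,.15],R(np.pi/2)); print(q)
    snap("side","malup"); show("mallet_head","side"); show("mallet_grip","side")
E
```

```text
cap [0.65800363 0.20757506 0.1       ]
pad [[0.4887, 0.3313, 0.003], [0.5781, 0.4166, 0.003], [0.5766, 0.3288, 0.003]]
 [0.5051 0.3995 0.0305] [ 0.3  0.1 -1. ] w 0.0921 g 0.0 t 82.4
 [0.5045 0.3992 0.0118] [-0.1  0.3  0.5] w 0.0921 g 0.0 t 82.9
grip [0.5046 0.3992 0.012 ] [0.3 0.2 0.9] w 0.0203 g 60.0 t 84.0
up [0.5046 0.3988 0.0599] [-0.6  0.2 -4. ] w 0.021 g 60.0 t 84.7
[ 0.32346731  0.84382592 -1.11201329  1.612534    0.80032158  1.20430482
  0.60892249]
mallet_head []
mallet_grip [([0.5051, 0.3956, 0.0749], 0.65)]
```

View pics/malup.png

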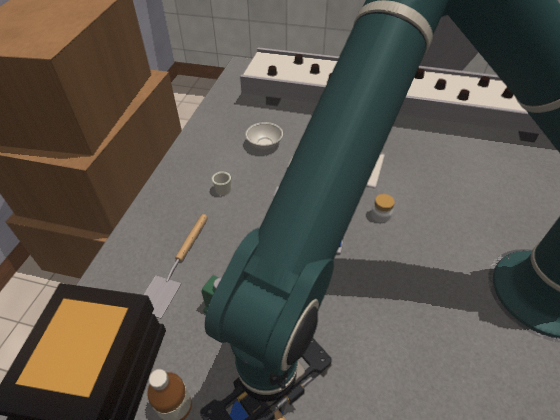

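```bash
python3 - <<'E'
from h import *
cap=A([.657,.2078]); Gp=[cap[0]-.042,cap[1]]
env.movel([.5046,.3988,.16],rate=.15)
env.reach([*Gp,.16],R(np.pi/2)); st("over")
env.movel([*Gp,.125],rate=.1); s=st(); snap("scene","ov"); p=cv2.imread("pics/ov.png")[100:260,260:460]; cv2.imwrite("pics/ovc.png",cv2.resize(p,None,fx=3,fy=3))
for n in("mallet_head","punch_top"): show(n,"scene")
E
```

```text
over [0.6138 0.2091 0.1594] [-0.7  0.7 -3. ] w 0.0206 g 60.0 t 86.6
 [0.6145 0.2082 0.1243] [ 0.4  0.  -2.6] w 0.0204 g 60.0 t 87.1
mallet_head [([0.658, 0.2073, 0.1406], 0.82)]
punch_top [([0.5568, -0.1184, 0.0148], 0.74), ([0.658, 0.2057, 0.0954], 0.37)]
```

View pics/ovc.png

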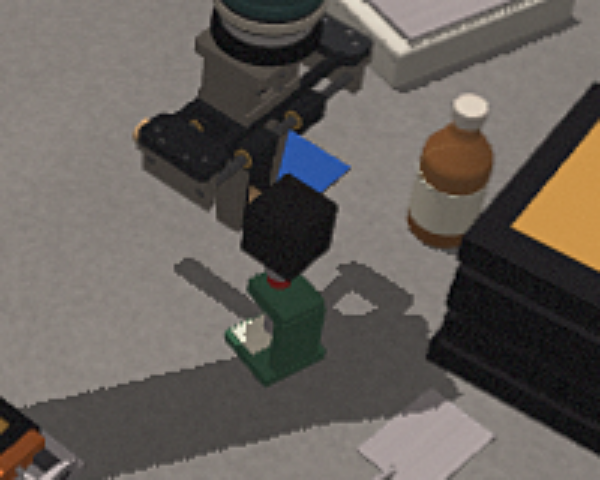

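Head is right above the cap (picture: head at (290,225), red pin at (280,280)). Now press.

```bash
python3 - <<'E'
from h import *
Gp=[.615,.2078]
for z in (.112,.107,.103,.100,.098,.096,.094,.092,.090):
    env.movel([*Gp,z],rate=.03); s=st(z)
    if s["wrist_force"][2]>18: break
env.pause(.2); st("hold")
E
```

```text
0.112 [0.615  0.2078 0.1119] [-0.3  0.6 -4.8] w 0.0207 g 60.0 t 87.8
0.107 [0.6153 0.2082 0.1074] [-0.1  0.6  0.3] w 0.0209 g 60.0 t 88.1
0.103 [0.6152 0.2082 0.1033] [0.  0.5 0.8] w 0.0207 g 60.0 t 88.4
0.1 [0.6152 0.2081 0.1002] [-0.5  1.4  1.9] w 0.0208 g 60.0 t 88.7
0.098 [0.6151 0.2081 0.0982] [-0.5  1.2  3. ] w 0.0207 g 60.0 t 88.9
0.096 [0.6149 0.2082 0.0971] [-2.9  0.1  8.7] w 0.0205 g 60.0 t 89.2
0.094 [0.6145 0.2084 0.0964] [-5.8 -1.2 17.2] w 0.0209 g 60.0 t 89.4
0.092 [0.614  0.2086 0.0949] [-8.5 -3.1 19.9] w 0.0207 g 60.0 t 89.7
hold [0.614  0.2086 0.0949] [-8.2 -2.9 20. ] w 0.0203 g 60.0 t 89.9
```

```bash
python3 - <<'E'
from h import *
env.movel([.615,.2078,.16],rate=.1)
phi=np.radians(143.08); u=A([np.cos(phi),np.sin(phi)]); G=A([.534,.372])+.042*u; h=phi-np.pi/2
env.reach([*G,.16],R(h)); st(); env.movel([*G,.03],rate=.15)
for z in (.02,.016,.014,.013,.012,.011,.010):
    env.movel([*G,z],rate=.03); s=st(z)
    if s["wrist_force"][2]>2: break
effector.grasp(5); env.pause(.2); st("slack")
effector.release(); env.movel([*G,.06],rate=.1); env.movel([*G,.16],rate=.2); env.reach([.52,.32,.25],R(.6))
c=snap("wrist","end"); show("mallet_head","wrist"); show("mallet_grip","wrist")
cl=cloud(c); n=(np.hypot(cl[...,0]-.535,cl[...,1]-.373)<.05)&(cl[...,2]>.047)&(cl[...,2]<.06); print(cv2.minAreaRect((cl[n][:,:2]*1000).astype(np.float32)),np.percentile(cl[n][:,2],[5,95]))
c,cl,near,m=tray_view(); tops(c,cl); print(rect(m["orange"]&(cl[...,2]>.024),c,.032)[:2]); st()
E
```

```text
[0.5013 0.396  0.1593] [ 0.2 -0.2 -3.4] w 0.0206 g 60.0 t 91.6
0.02 [0.5003 0.3972 0.0199] [-0.   0.2 -2.6] w 0.0207 g 60.0 t 93.1
0.016 [0.5003 0.3971 0.0157] [ 0.1  0.3 -3.1] w 0.0206 g 60.0 t 93.4
0.014 [0.5004 0.3971 0.0139] [ 1.7 -0.4 -3.4] w 0.0209 g 60.0 t 93.6
0.013 [0.5004 0.3972 0.013 ] [-0.5 -0.5 -4.2] w 0.0205 g 60.0 t 93.9
0.012 [0.5004 0.3972 0.0119] [ 0.5 -0.3 -3.8] w 0.0207 g 60.0 t 94.1
0.011 [0.5004 0.3974 0.0113] [-0.8 -0.3 -0.6] w 0.0205 g 60.0 t 94.4
0.01 [0.5003 0.3976 0.011 ] [-2.1 -1.4  5.1] w 0.0207 g 60.0 t 94.6
slack [0.5001 0.3978 0.0105] [-3.2 -1.2  5.8] w 0.0217 g 5.0 t 95.0
mallet_head [([0.5339, 0.3696, 0.0235], 0.9)]
mallet_grip [([0.5009, 0.3959, 0.0246], 0.87)]
((534.3068237304688, 372.1001892089844), (49.942256927490234, 49.90267562866211), 53.033912658691406) [0.05055548 0.05354049]
top y -28.0 x 44.2 [29.  29.4]
top y 32.2 x 44.5 [26.7 27. ]
top y -27.9 x 1.3 [30.  29.8]
top y 26.4 x 0.7 [26.5 26.4]
top y -28.5 x -43.7 [29.9 29.8]
top y 28.7 x -46.4 [26.4 26.1]
(array([ 0.5992478 , -0.06285097]), (121.29965209960938, 15.443498611450195))
 [ 0.5005 -0.0705  0.2003] [-0.4 -0.1 -1.1] w 0.092 g 0.0 t 99.7
```

View pics/end.png

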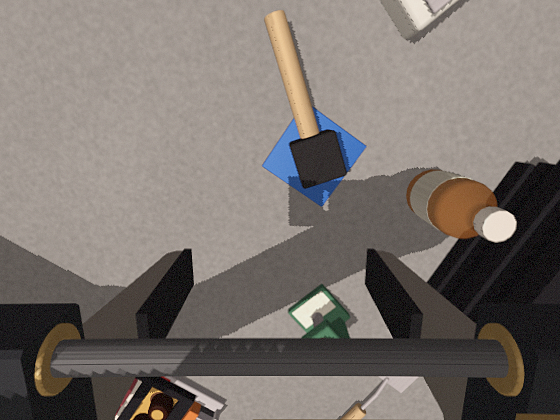

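```bash
python3 -c "
from h import *
print(workorder.finish_job())"
```

```text
the job is handed in; nothing more can be done
None
```

The job is handed in, and no verdict came back: the last pictures show the tray clamped flat, all six chocolates within about 5 mm of their discs, and the mallet head on the middle of the pad. The pin went down to its stop going by the wrist force, as I had no direct pin reading.

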